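# Set a metal strip over the end of a sawing board

### The arm

A 7-joint arm with a two-finger parallel gripper is mounted at the origin on a cart in front of the work surface, level with it; the furniture and walls round the work are solid. World frame = base frame: x ahead of the robot, y to its left, z up, the work surface at z = 0. Lengths are in m, angles in rad, forces in N, time in s.
With the tool pointing down it reaches from about 0.425 to 0.825 m from the base axis. Payload 3.6 kg.
Tool frame: the origin (TCP) lies midway between the tips of the shut fingers; the grasp point (between the pads) lies 19 mm behind it; z points along the fingers, y is the line along which they close (so a half turn about z gives the same grasp; the last joint's range is limited). The gripper opens to 85 mm and grips with 20 to 120 N. Pads are 22 mm wide; open, the fingers measure 114 mm over their backs; the gripper's body (76 mm by 85 mm) begins 54 mm behind the grasp point. The pads swing forward as they close: fully open they stand 13 mm farther back than shut.
Start: joints at [1.202, 0.615, -0.013, 1.423, 0.008, 1.103, -0.04], TCP at [0.218, -0.612, 0.231] pointing down, gripper open.
Joint ranges: [-3.12, 3.12], [-0.3, 2.06], [-1.34, 1.32], [0.26, 2.42], [-1.36, 4.5], [0.01, 1.98], [-2.84, 2.84]. Speed limits (rad/s): [2.79, 2.79, 3.14, 3.14, 3.14, 3.14, 3.14].

### API

Orientations are given as a 3x3 rotation matrix whose columns are the frame's x, y, z axes.
In Python, from plant import ctrl, cams gives the robot as it stands.
- The arm moves only by the tool apply_moves, never from a script. Its argument "increments" is a list that holds one entry, the list of rows, each a list of 4 numbers: the shift along the tool's x, y, z in m, then the turn about the tool's z in rad. In form: [[[x, y, z, twist], ...]]. A call has 1 to 5 rows; each row is the pose to reach, as a shift and turn from the pose commanded when the call began, along the tool's axes at that moment; what a row does not reach only later rows make up. A row lasts 1/12 s, in which the tool goes at most 41.7 mm and 7.16 degrees, less where a joint would pass 70% of its speed; a pose out of reach is approached as far as the arm can. A call with a gripper value outside its range is refused whole. "gripper" is the finger opening in m, from 0 to 0.0854, set as the call begins (left out, the last holds). The fingers move at their own pace and stop on an object; the grip force is fixed at half the most. Time passes only in rows, so rows that repeat a pose let the fingers close. It gives the time, the measured TCP pose, the force, the opening and the grip force at its end, in the units of the state.
- ctrl.get_state(): the state, without advancing time (a new reading comes with each control period).
- cams.grab_frame(name): name is "side" or "top" or "wrist"; returns a dict with "frame" (480x640x3 uint8, red, green, blue), "z_map" (480x640 float32, m along the optical axis (not along the pixel's ray), 0 where there is no reading), "vfov" (degrees; the focal length in pixels is half the picture's height over the tangent of half this angle, whatever the lens; pixels are square), "cx", "cy" (the principal point, pixels), "origin" and "orientation" of the camera in the world. Camera axes: x right, y down, z forward; pixel columns grow to the right and rows downward; lengths in m; the calibration is good to about 2 mm. The wrist camera is an equidistant fisheye: a pixel r from the principal point sees the ray r / f radians off the axis. A picture is of the moment at which its call begins.
- ctrl.finish_job(): hands the job in; it is judged then, once.
The state is a dict: "t": time; "joints": joint angles; "joint_velocities": joint speeds; "joint_efforts": joint torques, N m; "position": TCP position; "tool_rot": TCP orientation; "contact_force": force on the tool from outside, world axes, zero at the start; "torque": the same for the moment, N m; "finger_gap": finger opening in m; "finger_force": force on a finger pad.
Only numpy, scipy, OpenCV 4.12 (cv2) and the standard library are available. Lean on these libraries where they do the work, as an engineer would, in place of code of your own. Each camera call takes 0.05 s, during which the arm holds its last target. There are 200 camera calls.

### The job

With the fingertips, push the flat metal strip up against the fence of the sawing board and along it, out over the right-hand end of the board, until the line scribed across the strip lies right at the board's edge, ready to be sawn off there. The strip must end resting flat and squarely along the fence; never pick it up, and leave the other things where they are.

Things in the scene. Friction and masses are not known exactly. Their poses are not given: they have to be found in the camera images.
- board: Wooden sawing board fixed on the cabinet, 220 mm (its x) by 360 mm (its y), 24 mm thick; origin at the centre of its underside. Its x points away from the robot, its y to the robot's left (the board may stand turned by up to 0.3 rad). A straight wooden fence 22 mm wide stands along the whole far long side, 15 mm above the board's top; its inner face lies at board x = +88 mm. The right-hand end of the board, over which the strip must stick out, is at board y = -180 mm.
- board_edge (a point): Point on the board's top face (24 mm above the cabinet's top) where the fence's inner face meets the right-hand end of the board; same axes as the board.
- strip: Loose flat bare-metal strip, 50 mm (its x) by 160 mm (its y), 8 mm thick, about 0.2 kg, lying flat on the board some way short of the fence and slightly askew; origin at the centre of its underside. Its front end (y = -80 mm) points to the right-hand end of the board; a 10 mm hole goes through it 20 mm from the rear end. A dark line 3 mm wide is scribed across it 40 mm from its front end. It slides with ordinary friction and is not sprung.
- strip_line (a point): Middle of the scribed line, on the strip's underside (strip y = -40 mm, 40 mm from the front end); same axes as the strip.
- nut: Loose steel hexagon nut, 19x22x10 mm, lying on the left part of the board; a bystander.
- bolt: Loose hexagon bolt, 18x52x16 mm, lying on the left front part of the board; a bystander.
- short_bar: Loose rusty bar, 18x105x10 mm, lying along the near edge of the board; a bystander.
Mind the look-alikes: they are no part of the job. What is shaped like the strip but purple is not meant.

How it is judged:
At the end, for the whole second after the job is handed in: The strip lies flat and still on the board, along the fence (gap at its middle under 4 mm, within 0.04 rad of parallel), with its scribed line within 6 mm of the board's right-hand edge, so that 40 mm overhangs (y of strip_line in the frame of board_edge between -0.006 and 0.006 m and x of strip in the frame of board_edge between -0.029 and -0.02 m and angle between the y axis of strip and the y axis of board, either way round below 0.04 rad and height (world z) of strip between 0.021 and 0.027 m and angle between strip's own z axis and vertical below 0.04 rad and linear speed of strip below 0.01 m/s); the robot touches nothing.
It fails at once if the strip is lifted off the board (its middle more than 12 mm up) or tipped by more than 0.15 rad (height (world z) of strip above 0.036 m or angle between strip's own z axis and vertical above 0.15 rad).
It fails at once if the nut, the bolt or the short bar is displaced by more than 20 mm (distance of any of nut, bolt, short_bar from where it was at the start of the episode above 0.02 m).
It also fails if it takes over 51 s, if anything falls off the work surface, if the arm or the gripper's body presses on something with over 40 N, if the wrist force passes 120 N, or if a joint passes its speed limit or range.

## Working session

There is one attempt and no reset: what is moved stays moved. The work goes in short steps, Python scripts to look and compute and a tool call to move; the robot and the scene stay as the last step left them, time stands still between calls to the robot, and variables do not carry over. Pictures are saved under pics/ and viewed, at most 10 in all, crops included, and the job is handed in when it is done.

Besides the shell and the picture viewer there is one more tool, called by a JSON object that holds its "api" and its "payload", one argument or row to a line. apply_moves: Moves the arm, as the interface text tells. Its arguments: {"type":"object","properties":{"increments":{"type":"array"},"gripper":{"type":"number"}},"required":["increments"]}

```bash
mkdir -p pics; cat > h.py <<'E'
import numpy as np, cv2
from plant import ctrl, cams
def grab(n):
    d=cams.grab_frame(n); np.savez('/tmp/'+n+'.npz',**d); return d
def cloud(d):
    h,w=d['z_map'].shape; f=h/2/np.tan(np.radians(d['vfov'])/2)
    u,v=np.meshgrid(np.arange(w),np.arange(h)); z=d['z_map']
    P=np.stack([(u-d['cx'])/f*z,(v-d['cy'])/f*z,z],-1)
    return P@np.array(d['orientation']).T+np.array(d['origin'])
E
python3 - <<'E'
from h import *
for n in('top','side'):
    d=grab(n); cv2.imwrite(f'pics/{n}0.png',d['frame'][:,:,::-1]); print(n,d['vfov'],d['origin'],d['orientation'])
s=ctrl.get_state(); print(s)
E
```

```text
top 43.95309190882548 [0.43758777 0.03814417 1.03250813] [[-0.00797228 -0.99169434  0.12836971]
 [-0.99988322  0.00623187 -0.01395381]
 [ 0.01303794 -0.12846597 -0.99162821]]
side 57.36406408863753 [ 0.41097093 -0.63545877  0.55534371] [[ 0.96620039 -0.15839792  0.20338855]
 [-0.2577098  -0.57354024  0.77758424]
 [-0.00651621 -0.80371742 -0.5949755 ]]
{'t': 0.1, 'joints': array([ 1.20154251,  0.61584593, -0.0126146 ,  1.42477182,  0.00808077,
        1.10340725, -0.04040198]), 'joint_velocities': array([-1.27991720e-03, -7.34460979e-04, -3.67813004e-05, -3.80713410e-03,
       -9.42791306e-04,  1.09151371e-03, -4.04080992e-04]), 'joint_efforts': array([ 1.92082531e-03, -4.70379138e+01,  2.60578617e-01, -1.71569878e+01,
        1.01431707e-02,  5.89791700e-03, -1.59613251e-05]), 'position': array([ 0.21823093, -0.61152243,  0.2302278 ]), 'tool_rot': array([[ 9.41814745e-01,  3.36131405e-01, -8.14981757e-04],
       [ 3.36132392e-01, -9.41812084e-01,  2.23902712e-03],
       [-1.49523349e-05, -2.38269053e-03, -9.99997161e-01]]), 'contact_force': array([ 0.14256378, -0.7144618 ,  0.6419893 ]), 'torque': array([-0.00121591, -0.0350056 , -0.03005768]), 'finger_force': 0.0, 'finger_gap': 0.08513477342702347}
```

View pics/top0.png

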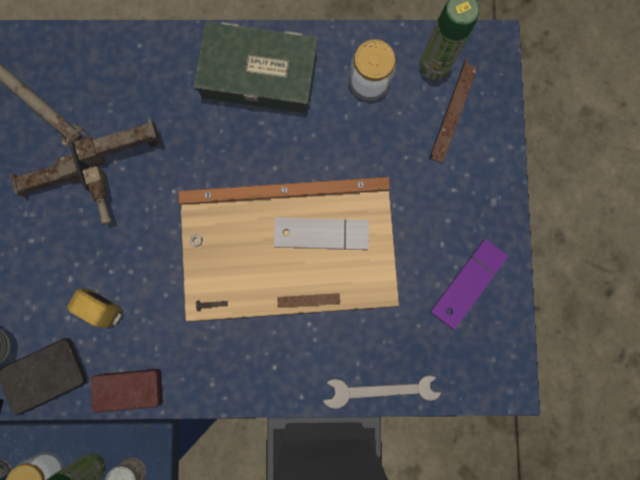

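The grey strip is at about (320,234), its line at column 346 and its hole at (286,232). The fence runs along row ~190 and the board's right-hand end is at column ~392. Look-alikes are the purple strip (470,285), the short bar (308,300) and the rusty bar (454,110). I choose the grey one on the board, and measure it next with a close crop.

```bash
cat >> h.py <<'E'
def plane(d,uv,z):
    f=480/2/np.tan(np.radians(d['vfov'])/2); uv=np.atleast_2d(uv).astype(float)
    r=np.c_[(uv[:,0]-d['cx'])/f,(uv[:,1]-d['cy'])/f,np.ones(len(uv))]@np.array(d['orientation']).T
    o=np.array(d['origin']); return o+r*((z-o[2])/r[:,2])[:,None]
def measure(d, box=(150,150,430,340)):
    """strip pose & board frame from top picture"""
    P=cloud(d); Z=P[...,2]; hsv=cv2.cvtColor(d['frame'],cv2.COLOR_RGB2HSV)
    x0,y0,x1,y1=box; m=np.zeros(Z.shape,bool); m[y0:y1,x0:x1]=1
    fr=d['frame'].astype(int)
    grey=(m&(hsv[...,1]<50)&(hsv[...,2]>90)&(abs(Z-.032)<.012)).astype('uint8')
    n,l,st,c=cv2.connectedComponentsWithStats(cv2.morphologyEx(grey,cv2.MORPH_CLOSE,np.ones((7,7))))
    k=1+np.argmax(st[1:,4]); cs,_=cv2.findContours((l==k).astype('uint8'),0,2)
    strip=plane(d,cs[0][:,0],.032)[:,:2]
    bd=(m&(hsv[...,1]>60)&((hsv[...,0]<30))&(Z>.015)&(Z<.05)).astype('uint8')
    fence=(bd>0)&(Z>.033)&(hsv[...,1]>130)
    return strip,bd,fence,Z,hsv
E
python3 - <<'E'
from h import *
d=dict(np.load('/tmp/top.npz'))
s,bd,fe,Z,hsv=measure(d)
r=cv2.minAreaRect((s*1000).astype('float32')); print('strip',r)
print(np.round(cv2.boxPoints(r)))
cs,_=cv2.findContours(cv2.morphologyEx(bd,cv2.MORPH_CLOSE,np.ones((9,9))),0,2); c=max(cs,key=cv2.contourArea)[:,0]
q=cv2.boxPoints(cv2.minAreaRect(c.astype('float32'))); print('board px',q)
ap=cv2.approxPolyDP(c,8,True); print(ap[:,0] if ap.ndim==3 else ap)
for col in (190,240,300,340,380):
    print(col,[(v,int(Z[v,col]*1000),tuple(hsv[v,col])) for v in range(178,210,2)])
for row in (200,220,290):
    print(row,[(u,int(Z[row,u]*1000)) for u in range(384,402,1)])
cv2.imwrite('pics/crop1.png',cv2.resize(d['frame'][170:330,170:410,::-1],None,fx=3.3,fy=3.3,interpolation=2))
print(Z[234,300],Z[270,300])
E
```

```text
strip ((577.5608520507812, 19.66594696044922), (159.81619262695312, 50.28040313720703), 87.98198699951172)
[[550. -59.]
 [600. -61.]
 [605.  99.]
 [555. 100.]]
board px [[176.70544 190.96368]
 [389.6142  176.61026]
 [398.37177 306.51422]
 [185.46301 320.86765]]
[[388 178]
 [179 191]
 [186 320]
 [397 305]]
190 [(178, 2, (np.uint8(111), np.uint8(79), np.uint8(87))), (180, 3, (np.uint8(111), np.uint8(79), np.uint8(87))), (182, 0, (np.uint8(111), np.uint8(77), np.uint8(86))), (184, 1, (np.uint8(112), np.uint8(67), np.uint8(87))), (186, 1, (np.uint8(111), np.uint8(61), np.uint8(88))), (188, 0, (np.uint8(114), np.uint8(54), np.uint8(89))), (190, -2, (np.uint8(9), np.uint8(97), np.uint8(110))), (192, 42, (np.uint8(12), np.uint8(140), np.uint8(151))), (194, 41, (np.uint8(12), np.uint8(139), np.uint8(152))), (196, 40, (np.uint8(12), np.uint8(140), np.uint8(153))), (198, 41, (np.uint8(12), np.uint8(139), np.uint8(150))), (200, 41, (np.uint8(12), np.uint8(139), np.uint8(150))), (202, 39, (np.uint8(12), np.uint8(139), np.uint8(123))), (204, 25, (np.uint8(16), np.uint8(98), np.uint8(135))), (206,
[... 3656 characters left out ...]
.uint8(202))), (208, 23, (np.uint8(17), np.uint8(98), np.uint8(196)))]
200 [(384, 27), (385, 21), (386, 25), (387, 24), (388, 25), (389, 24), (390, 0), (391, 0), (392, 3), (393, 0), (394, 0), (395, 1), (396, 1), (397, 3), (398, 0), (399, -1), (400, 3), (401, 1)]
220 [(384, 21), (385, 23), (386, 22), (387, 22), (388, 26), (389, 22), (390, 24), (391, 2), (392, 5), (393, -2), (394, 0), (395, 1), (396, 0), (397, 1), (398, 3), (399, 0), (400, 2), (401, 0)]
290 [(384, 22), (385, 24), (386, 25), (387, 24), (388, 26), (389, 22), (390, 23), (391, 24), (392, 22), (393, 23), (394, 22), (395, 23), (396, 24), (397, 22), (398, 1032), (399, -1), (400, -1), (401, 1)]
0.03517386443461956 0.024206824858562737
```

View pics/crop1.png

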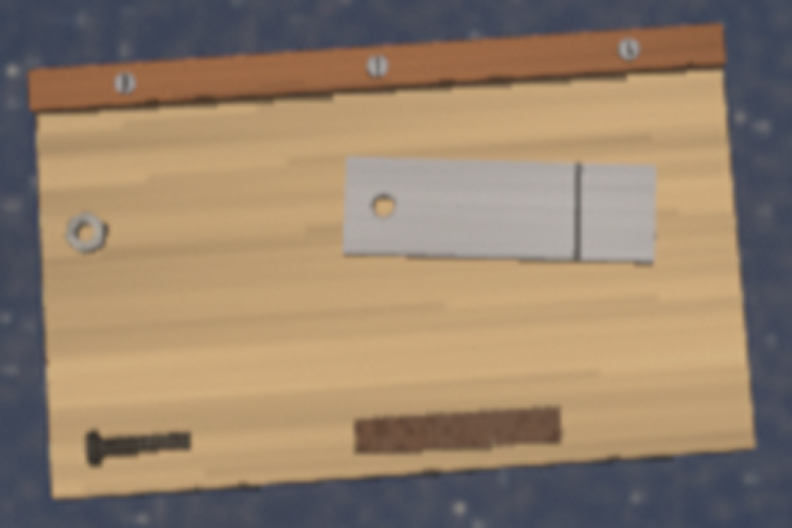

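View pics/side0.png

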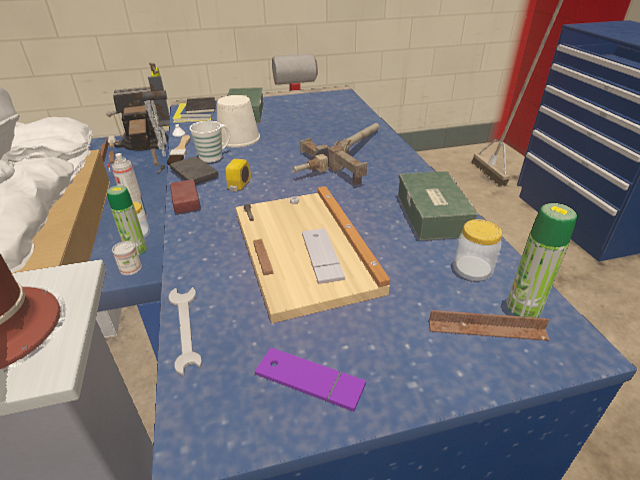

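The crop confirms the grey strip: hole left, line right, about 30-40 mm short of the fence. The nut is at crop (87,232), the bolt at (138,442) and the short bar at (458,430). The side view shows the board is clear for the arm. Next I work out the board frame.

```bash
cat >> h.py <<'E'
def board(d):
    Z=cloud(d)[...,2]; V=d['frame'].astype(int)
    hsv=cv2.cvtColor(d['frame'],cv2.COLOR_RGB2HSV)
    A=[]
    for u in range(195,382,4):
        col=hsv[150:260,u,1].astype(int)
        r=[v for v in range(150,225) if Z[v,u]>.033 and hsv[v,u,1]>125 and hsv[v,u,0]<20]
        if r: A.append((u,max(r)+.5))
    B=[]
    for v in range(205,300,3):
        r=[u for u in range(360,420) if .015<Z[v,u]<.03 and hsv[v,u,1]>60 and hsv[v,u,0]<30]
        if r: B.append((max(r)+.5,v))
    f=lambda p:cv2.fitLine(p[:,:2].astype('float32'),cv2.DIST_HUBER,0,.01,.01).ravel()
    a=f(plane(d,A,.039)); b=f(plane(d,B,.024))
    ya=a[:2]*np.sign(a[1]); xb=b[:2]*np.sign(b[0])
    t=np.linalg.solve(np.c_[a[:2],-b[:2]],b[2:]-a[2:]); corner=a[2:]+a[:2]*t[0]
    return corner,ya,xb
E
python3 - <<'E'
from h import *
d=dict(np.load('/tmp/top.npz'))
c,ya,xb=board(d); yaw=np.arctan2(-ya[0],ya[1]); yaw2=np.arctan2(xb[1],xb[0]); print('edge',c,'yaw',yaw,yaw2)
R=np.array([[np.cos(yaw),-np.sin(yaw)],[np.sin(yaw),np.cos(yaw)]]); np.savez('/tmp/b.npz',c=c,R=R,yaw=yaw)
s=measure(d)[0]; r=cv2.minAreaRect((s*1000).astype('float32'))
print('strip corners in edge frame mm',np.round((cv2.boxPoints(r)-c*1000)@R,1))
print('board near corners',np.round((plane(d,[[397,305],[186,320],[308,295]],.024)[:,:2]-c)@R,3))
# target over strip's near side: approach TCP
st=ctrl.get_state(); T=st['tool_rot']; mid=(np.array(r[0])/1000-c)@R; print('mid',mid)
tgt=np.append(c+R@(mid+[-.062,-0.]),.10); print('tgt',tgt,'tool shift',T.T@(tgt-st['position']))
ty=T[:2,1]; print('twist angle needed world', yaw-np.pi/2-np.arctan2(ty[1],ty[0]))
E
```

```text
edge [ 0.6520255  -0.09750051] yaw 0.06502636 0.0634917
strip corners in edge frame mm [[-99.7  44.8]
 [-49.7  39.7]
 [-33.7 198.7]
 [-83.7 203.8]]
board near corners [[-0.197  0.003]
 [-0.196  0.358]
 [-0.169  0.151]]
mid [-0.06669375  0.12175759]
tgt [0.51569189 0.01563715 0.1       ] tool shift [ 0.49096371 -0.49037022  0.13138923]
twist angle needed world -0.2777809297327676
```

{"api": "apply_moves", "payload": {
  "increments": [
    [[0.028,-0.028,0,0],[0.056,-0.056,0,0],[0.084,-0.084,0,0],[0.112,-0.112,0,0],[0.14,-0.14,0,0]]
  ],
  "gripper": 0.085
}}

```text
t: 0.52
position: [0.3036, -0.4312, 0.2309]
tool_rot: [[0.942, 0.336, -0.0], [0.336, -0.942, 0.001], [-0.0, -0.001, -1.0]]
contact_force: [0.4, -0.2, 0.4]
finger_gap: 0.085
finger_force: 0.0
```

{"api": "apply_moves", "payload": {
  "increments": [
    [[0.028,-0.028,0,0],[0.056,-0.056,0,0],[0.084,-0.084,0,0],[0.112,-0.112,0,0],[0.14,-0.14,0,0]]
  ]
}}

```text
t: 0.93
position: [0.3883, -0.2524, 0.2312]
tool_rot: [[0.942, 0.336, -0.0], [0.336, -0.942, 0.0], [-0.0, -0.0, -1.0]]
contact_force: [1.6, 0.1, -0.8]
finger_gap: 0.0851
finger_force: 0.0
```

{"api": "apply_moves", "payload": {
  "increments": [
    [[0.028,-0.028,0,0],[0.056,-0.056,0,0],[0.084,-0.084,0,0],[0.112,-0.112,0,0],[0.14,-0.14,0,0]]
  ]
}}

```text
t: 1.35
position: [0.473, -0.0736, 0.2312]
tool_rot: [[0.942, 0.336, -0.0], [0.336, -0.942, -0.0], [-0.0, -0.0, -1.0]]
contact_force: [1.4, -1.4, 0.4]
finger_gap: 0.0852
finger_force: 0.0
```

{"api": "apply_moves", "payload": {
  "increments": [
    [[0.025,-0.025,0.02,0.09],[0.05,-0.05,0.04,0.18],[0.07,-0.07,0.07,0.278],[0.07,-0.07,0.1,0.278],[0.07,-0.07,0.1,0.278]]
  ]
}}

```text
t: 1.77
position: [0.5113, 0.0164, 0.1261]
tool_rot: [[0.997, 0.07, -0.012], [0.07, -0.998, 0.0], [-0.012, -0.001, -1.0]]
contact_force: [-1.4, -0.4, -0.4]
finger_gap: 0.0849
finger_force: 0.0
```

```bash
cat >> h.py <<'E'
def where():
    b=np.load('/tmp/b.npz'); s=ctrl.get_state(); T=s['tool_rot']; p=np.array(s['position'])
    e=(p[:2]-b['c'])@b['R']; R3=np.eye(3); R3[:2,:2]=b['R']
    print('t',s['t'],'TCP edge-frame mm',np.round(e*1000,1),'z',round(p[2]*1000,1),'tool axes in edge frame',np.round(R3.T@T,3).tolist(),'F',np.round(R3.T@s['contact_force'],1),'gap',round(s['finger_gap'],4))
E
python3 -c "
from h import *
where()"
```

```text
t 1.7667 TCP edge-frame mm [-133.   122.8] z 126.1 tool axes in edge frame [[1.0, 0.005, -0.012], [0.005, -1.0, 0.001], [-0.012, -0.001, -1.0]] F [-1.4 -0.3 -0.4] gap 0.0849
```

{"api": "apply_moves", "payload": {
  "increments": [
    [[0,0,0.035,0],[0,0,0.07,0],[0,0,0.1,0],[0,0,0.108,0],[0,0,0.113,0]]
  ]
}}

```text
t: 2.18
position: [0.5146, 0.0127, 0.0179]
tool_rot: [[0.998, 0.063, -0.002], [0.063, -0.998, -0.001], [-0.002, 0.001, -1.0]]
contact_force: [-0.8, -0.4, 1.3]
finger_gap: 0.0848
finger_force: 0.0
```

{"api": "apply_moves", "payload": {
  "increments": [
    [[0,0,0,0],[0,0,0,0]]
  ]
}}

```text
t: 2.35
position: [0.5165, 0.0136, 0.02]
tool_rot: [[0.998, 0.064, 0.003], [0.064, -0.998, -0.0], [0.003, 0.0, -1.0]]
contact_force: [-0.3, -0.6, -0.1]
finger_gap: 0.0853
finger_force: 0.0
```

```bash
python3 -c "
from h import *
where()
d=grab('side'); cv2.imwrite('pics/side1.png',cv2.resize(d['frame'][150:350,200:440,::-1],None,fx=3,fy=3))"
```

```text
t 2.35 TCP edge-frame mm [-128.   119.7] z 20.0 tool axes in edge frame [[1.0, -0.001, 0.003], [-0.001, -1.0, -0.0], [0.003, 0.0, -1.0]] F [-0.4 -0.6 -0.1] gap 0.0853
```

View pics/side1.png

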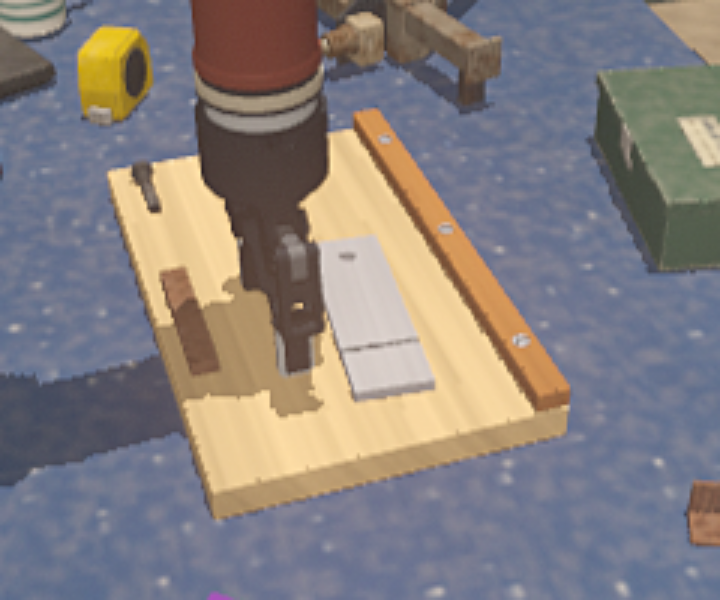

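The side crop shows the open fingers at the strip's near side (finger tip at about (295,370)), clear of the short bar at (190,320). The tips are about level with the strip's top, so I go 5 mm lower and push.

{"api": "apply_moves", "payload": {
  "increments": [
    [[0,0,0.003,0],[0,0,0.005,0],[0.005,0,0.005,0],[0.01,0,0.005,0],[0.015,0,0.005,0]]
  ]
}}

```text
t: 2.82
position: [0.5312, 0.0151, 0.0136]
tool_rot: [[0.998, 0.065, 0.001], [0.065, -0.998, 0.0], [0.001, -0.0, -1.0]]
contact_force: [0.5, 0.3, -0.9]
finger_gap: 0.085
finger_force: 0.0
```

{"api": "apply_moves", "payload": {
  "increments": [
    [[0.006,0,0,0],[0.012,0,0,0],[0.018,0,0,0],[0.024,0,0,0],[0.03,0,0,0]]
  ]
}}

```text
t: 3.23
position: [0.56, 0.0171, 0.0132]
tool_rot: [[0.998, 0.065, -0.002], [0.065, -0.998, -0.0], [-0.002, -0.0, -1.0]]
contact_force: [-1.8, -1.2, 1.1]
finger_gap: 0.0848
finger_force: 0.9
```

{"api": "apply_moves", "payload": {
  "increments": [
    [[0.003,0,0,0],[0.006,0,0,0],[0.009,0,0,0],[0.012,0,0,0],[0.014,0,0,0]]
  ]
}}

```text
t: 3.65
position: [0.5747, 0.018, 0.0133]
tool_rot: [[0.998, 0.065, 0.001], [0.065, -0.998, 0.0], [0.001, -0.0, -1.0]]
contact_force: [-0.5, 0.2, -1.6]
finger_gap: 0.0849
finger_force: 0.4
```

```bash
cat >> h.py <<'E'
def strip(d=None):
    b=np.load('/tmp/b.npz'); d=d or grab('top'); s=measure(d)[0]
    r=cv2.minAreaRect((s*1000).astype('float32'))
    print('rect',np.round(r[1],1),'corners',np.round((cv2.boxPoints(r)-b['c']*1000)@b['R'],1).tolist()); return d
E
python3 -c "
from h import *
where(); strip()"
```

```text
t 3.65 TCP edge-frame mm [-69.6 120.3] z 13.3 tool axes in edge frame [[1.0, -0.0, 0.001], [-0.0, -1.0, 0.0], [0.001, -0.0, -1.0]] F [-0.4  0.2 -1.6] gap 0.0849
rect [48.8 30.3] corners [[-58.29999923706055, 202.89999389648438], [-54.29999923706055, 172.89999389648438], [-6.0, 179.3000030517578], [-10.0, 209.3000030517578]]
```

{"api": "apply_moves", "payload": {
  "increments": [
    [[0.002,0,0,0],[0.004,0,0,0],[0.006,0,0,0],[0.0075,0,0,0],[0.0085,0,0,0]]
  ]
}}

```text
t: 4.12
position: [0.5831, 0.0185, 0.0133]
tool_rot: [[0.998, 0.065, 0.001], [0.065, -0.998, 0.0], [0.001, -0.0, -1.0]]
contact_force: [-1.7, -1.4, -0.8]
finger_gap: 0.085
finger_force: 0.8
```

{"api": "apply_moves", "payload": {
  "increments": [
    [[0.0005,0,0,0],[0.001,0,0,0],[0.0015,0,0,0],[0.002,0,0,0]]
  ]
}}

```text
t: 4.45
position: [0.5832, 0.0185, 0.0133]
tool_rot: [[0.998, 0.065, -0.003], [0.065, -0.998, -0.0], [-0.003, 0.0, -1.0]]
contact_force: [-5.2, 0.3, 4.4]
finger_gap: 0.0849
finger_force: 2.6
```

```bash
python3 -c "
from h import *
where()"
```

```text
t 4.45 TCP edge-frame mm [-61.1 120.2] z 13.3 tool axes in edge frame [[1.0, -0.0, -0.003], [-0.0, -1.0, -0.0], [-0.003, 0.0, -1.0]] F [-5.1  0.6  4.4] gap 0.0849
```

{"api": "apply_moves", "payload": {
  "increments": [
    [[-0.01,0,0,0],[-0.018,0,0,0],[-0.018,0,-0.03,0],[-0.018,0,-0.062,0],[-0.018,0,-0.062,0]]
  ]
}}

```text
t: 4.87
position: [0.5716, 0.0177, 0.0808]
tool_rot: [[0.998, 0.065, 0.013], [0.065, -0.998, 0.001], [0.014, -0.0, -1.0]]
contact_force: [1.4, 1.2, 0.9]
finger_gap: 0.0851
finger_force: 0.0
```

{"api": "apply_moves", "payload": {
  "increments": [
    [[0.01,-0.03,0,0],[0.02,-0.06,0,0],[0.035,-0.09,0,0],[0.052,-0.12,0,0],[0.052,-0.12,0,0]]
  ],
  "gripper": 0
}}

```text
t: 5.28
position: [0.6134, 0.1518, 0.0758]
tool_rot: [[0.997, 0.075, 0.007], [0.075, -0.997, 0.01], [0.007, -0.009, -1.0]]
contact_force: [0.5, 2.1, -0.2]
finger_gap: 0.025
finger_force: 0.0
```

{"api": "apply_moves", "payload": {
  "increments": [
    [[0,0,0,0],[0,0,0,0],[0,0,0.02,0],[0,0,0.035,0],[0,0,0.035,0]]
  ]
}}

```text
t: 5.7
position: [0.6084, 0.1374, 0.0374]
tool_rot: [[0.998, 0.062, -0.006], [0.062, -0.998, -0.003], [-0.006, 0.003, -1.0]]
contact_force: [-0.6, 0.2, -0.8]
finger_gap: 0.0002
finger_force: 0.0
```

```bash
python3 -c "
from h import *
where()
d=strip(); cv2.imwrite('pics/top1.png',cv2.resize(d['frame'][170:330,170:410,::-1],None,fx=3.3,fy=3.3,interpolation=2))"
```

```text
t 5.7 TCP edge-frame mm [-28.3 237.2] z 37.4 tool axes in edge frame [[1.0, -0.003, -0.006], [-0.003, -1.0, -0.003], [-0.006, 0.003, -1.0]] F [-0.6  0.2 -0.8] gap 0.0002
rect [ 68.  157.7] corners [[-50.599998474121094, 201.5], [-50.79999923706055, 43.79999923706055], [17.100000381469727, 43.70000076293945], [17.299999237060547, 201.39999389648438]]
```

View pics/top1.png

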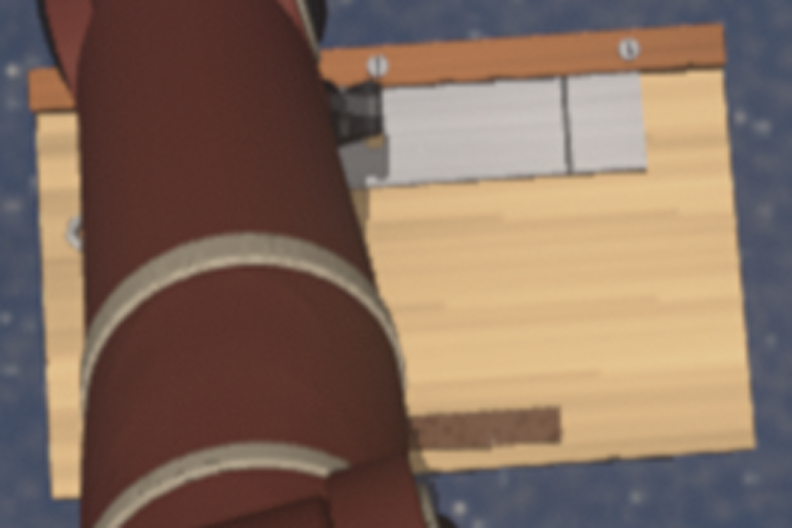

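The strip now lies flush against the fence, with its front end at crop (645,170) and its line at (566,125). The shut fingers are just behind its rear end.

{"api": "apply_moves", "payload": {
  "increments": [
    [[0,0,0.005,0],[0,0,0.01,0],[0,0,0.01,0],[0,0.006,0.01,0],[0,0.012,0.01,0]]
  ]
}}

```text
t: 6.17
position: [0.6118, 0.1286, 0.0308]
tool_rot: [[0.998, 0.066, 0.001], [0.066, -0.998, 0.0], [0.001, -0.0, -1.0]]
contact_force: [-0.1, 0.1, 0.5]
finger_gap: 0.0004
finger_force: 0.0
```

{"api": "apply_moves", "payload": {
  "increments": [
    [[0,0.006,0,0],[0,0.012,0,0],[0,0.018,0,0],[0,0.024,0,0],[0,0.03,0,0]]
  ]
}}

```text
t: 6.58
position: [0.6137, 0.0988, 0.0306]
tool_rot: [[0.998, 0.065, 0.001], [0.065, -0.998, 0.001], [0.001, -0.001, -1.0]]
contact_force: [0.5, 2.5, 0.7]
finger_gap: 0.0002
finger_force: 0.8
```

{"api": "apply_moves", "payload": {
  "increments": [
    [[0,0.006,0,0],[0,0.012,0,0],[0,0.018,0,0],[0,0.024,0,0],[0,0.03,0,0]]
  ]
}}

```text
t: 7.0
position: [0.6156, 0.0686, 0.0306]
tool_rot: [[0.998, 0.065, 0.0], [0.065, -0.998, 0.001], [0.0, -0.001, -1.0]]
contact_force: [-0.0, 2.3, 2.4]
finger_gap: 0.0004
finger_force: 1.2
```

```bash
cat >> h.py <<'E'
def line(d):
    b=np.load('/tmp/b.npz'); hsv=cv2.cvtColor(d['frame'],cv2.COLOR_RGB2HSV)
    out=[]
    # sample strip top along y at fixed x, z=.032, in edge frame
    f=480/2/np.tan(np.radians(d['vfov'])/2)
    for x in (-.010,-.018,-.032,-.04):
        ys=np.arange(-.06,.16,.0005); e=np.c_[np.full(len(ys),x),ys]
        w=np.c_[e@b['R'].T+b['c'],np.full(len(ys),.032)]
        q=(w-np.array(d['origin']))@np.array(d['orientation'])
        u=(q[:,0]/q[:,2]*f+d['cx']).astype('float32'); v=(q[:,1]/q[:,2]*f+d['cy']).astype('float32')
        s=cv2.remap(hsv,u[None],v[None],1)[0].astype(int); V,S=s[:,2],s[:,1]
        m=(S<50)&(V>110); i=np.where(m)[0]
        y0=ys[i[0]]; k=np.where((ys>y0+.025)&(ys<y0+.055))[0]; w2=np.clip(150-V[k],0,None)
        out.append((x,round(y0*1000,1),round((ys[k]*w2).sum()/max(w2.sum(),1)*1000,1)))
    print('x, front y, line y (mm):',out)
E
python3 -c "
from h import *
where()
line(strip())"
```

```text
t 7.0 TCP edge-frame mm [-25.6 168.1] z 30.6 tool axes in edge frame [[1.0, 0.0, 0.0], [0.0, -1.0, 0.001], [0.0, -0.001, -1.0]] F [0.1 2.3 2.4] gap 0.0004
rect [ 67.9 100.8] corners [[-51.099998474121094, 101.69999694824219], [-50.400001525878906, 1.0], [17.5, 1.399999976158142], [16.799999237060547, 102.19999694824219]]
x, front y, line y (mm): [(-0.01, np.float64(0.0), np.float64(41.2)), (-0.018, np.float64(-0.5), np.float64(41.6)), (-0.032, np.float64(-21.0), np.float64(0.0)), (-0.04, np.float64(-0.5), np.float64(41.7))]
```

{"api": "apply_moves", "payload": {
  "increments": [
    [[0,-0.003,0,0],[0,-0.003,0.003,0],[0,0,0.003,0],[0,0.005,0.003,0],[0,0.011,0.003,0]]
  ]
}}

```text
t: 7.47
position: [0.6156, 0.058, 0.0269]
tool_rot: [[0.998, 0.066, -0.001], [0.066, -0.998, 0.0], [-0.001, -0.0, -1.0]]
contact_force: [-0.2, 1.1, -1.4]
finger_gap: -0.0001
finger_force: 0.5
```

{"api": "apply_moves", "payload": {
  "increments": [
    [[0,0.005,0,0],[0,0.01,0,0],[0,0.015,0,0],[0,0.02,0,0],[0,0.023,0,0]]
  ]
}}

```text
t: 7.88
position: [0.6175, 0.0336, 0.0273]
tool_rot: [[0.998, 0.064, -0.0], [0.064, -0.998, -0.0], [-0.0, 0.0, -1.0]]
contact_force: [-0.1, 1.8, 0.1]
finger_gap: 0.0001
finger_force: 0.6
```

{"api": "apply_moves", "payload": {
  "increments": [
    [[0,0,0,0],[0,0,0,0]]
  ]
}}

```text
t: 8.05
position: [0.6181, 0.034, 0.0275]
tool_rot: [[0.998, 0.064, 0.001], [0.064, -0.998, -0.0], [0.001, 0.001, -1.0]]
contact_force: [-0.3, 0.4, -0.3]
finger_gap: 0.0
finger_force: 0.0
```

```bash
python3 -c "
from h import *
where()
line(strip())"
```

```text
t 8.05 TCP edge-frame mm [-25.3 133.4] z 27.5 tool axes in edge frame [[1.0, -0.001, 0.001], [-0.001, -1.0, -0.001], [0.001, 0.001, -1.0]] F [-0.3  0.4 -0.3] gap 0.0
rect [67.  88.2] corners [[-49.79999923706055, 54.20000076293945], [-52.20000076293945, -33.900001525878906], [14.800000190734863, -35.79999923706055], [17.200000762939453, 52.400001525878906]]
x, front y, line y (mm): [(-0.01, np.float64(-36.5), np.float64(5.8)), (-0.018, np.float64(-37.0), np.float64(5.7)), (-0.032, np.float64(-36.0), np.float64(5.2)), (-0.04, np.float64(-37.0), np.float64(5.7))]
```

{"api": "apply_moves", "payload": {
  "increments": [
    [[0,0.002,0,0],[0,0.004,0,0],[0,0.0048,0,0],[0,0.0048,0,0]]
  ]
}}

```text
t: 8.43
position: [0.6182, 0.0303, 0.0276]
tool_rot: [[0.998, 0.065, 0.001], [0.065, -0.998, 0.001], [0.001, -0.001, -1.0]]
contact_force: [-0.1, 0.5, 0.4]
finger_gap: 0.0002
finger_force: 0.5
```

{"api": "apply_moves", "payload": {
  "increments": [
    [[0,-0.01,0,0],[0,-0.02,-0.01,0],[0,-0.025,-0.04,0],[0,-0.04,-0.08,0],[-0.03,-0.06,-0.11,0]]
  ]
}}

```text
t: 8.85
position: [0.5935, 0.0863, 0.1369]
tool_rot: [[0.998, 0.063, 0.01], [0.063, -0.998, 0.001], [0.01, -0.0, -1.0]]
contact_force: [1.8, 1.1, 0.7]
finger_gap: 0.0004
finger_force: 0.0
```

{"api": "apply_moves", "payload": {
  "increments": [
    [[-0.02,-0.02,-0.02,0],[-0.05,-0.04,-0.02,0],[-0.06,-0.07,-0.02,0],[-0.06,-0.1,-0.02,0],[-0.06,-0.11,-0.02,0]]
  ]
}}

```text
t: 9.27
position: [0.5188, 0.199, 0.1549]
tool_rot: [[0.997, 0.074, 0.001], [0.074, -0.997, 0.005], [0.001, -0.005, -1.0]]
contact_force: [0.6, 1.3, -0.1]
finger_gap: 0.0001
finger_force: 0.0
```

```bash
python3 -c "
from h import *
where()
d=strip(); line(d); cv2.imwrite('pics/top2.png',cv2.resize(d['frame'][170:270,270:420,::-1],None,fx=5,fy=5,interpolation=2))
c,ya,xb=board(d); print(c,np.arctan2(-ya[0],ya[1]))"
```

```text
t 9.2667 TCP edge-frame mm [-113.7  304.5] z 154.9 tool axes in edge frame [[1.0, 0.009, 0.001], [0.009, -1.0, 0.005], [0.001, -0.005, -1.0]] F [ 0.6  1.2 -0.1] gap 0.0001
rect [ 68.1 159.9] corners [[-50.400001525878906, 122.9000015258789], [-51.70000076293945, -37.0], [16.5, -37.5], [17.700000762939453, 122.4000015258789]]
x, front y, line y (mm): [(-0.01, np.float64(-38.5), np.float64(2.8)), (-0.018, np.float64(-39.0), np.float64(2.4)), (-0.032, np.float64(-39.0), np.float64(2.8)), (-0.04, np.float64(-39.0), np.float64(2.6))]
[ 0.6533649 -0.0975679] 0.07032175
```

View pics/top2.png

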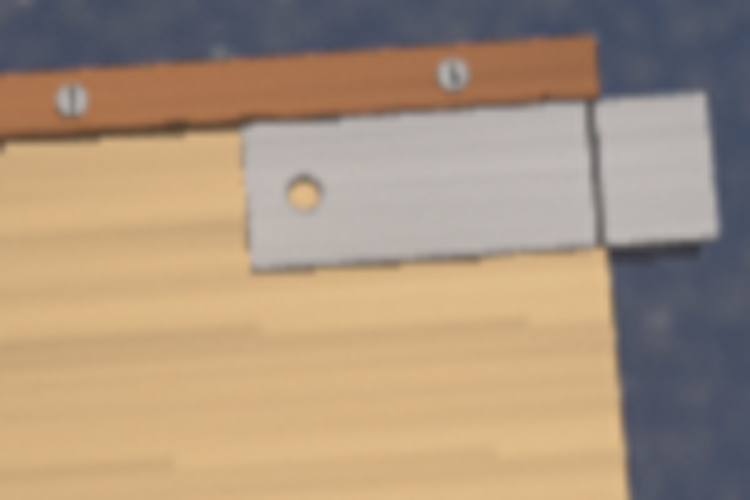

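The strip lies along the fence. The scribed line at crop (597,170) is within about 2.5 mm of the board's end at (608,250), the gap is about 1 mm, and the fingers are clear. That is inside tolerance, so I hand it in.

```bash
python3 -c "
from h import *
print(ctrl.finish_job())"
```

```text
the job is handed in; nothing more can be done
None
```

I handed the job in with the strip flat along the fence (gap about 1 mm, within about 0.01 rad of parallel) and its scribed line about 2.5 mm inside the board's right-hand edge, all within tolerance by my last top-camera measurement; the hand-in returned no verdict.

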